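# Fish the drift key out of the key rack

### The job

The flat drift key with the oblong eye has slid to the back of one of the two narrow slots of the key rack. Slide the clear cover above that slot well aside, past its neighbour, then catch the key by its eye with the hooked pick (never touch the key with the gripper's fingers) and drag it all the way out of the slot onto the open tray in front of it. Leave that cover open, hang the pick back in its stand, and do not disturb the bar in the other slot, the brass collar in the tray or the wood offcut and screwdriver on the bench.

Things in the scene. Friction and masses are not known exactly. Their poses are not given: they have to be found in the camera images.
- rack: Key rack, fixed, place and yaw vary; 312 mm wide (y), white block, aluminium back, dark floor. Origin: mid-width, on the bench; x points away from the robot, y left, z up. An open tray at the front, behind it the block (x -20 to +90 mm, top z 46) with two slots along x at y +70 and -70 mm. A rail and ledge (z 46 to 69) roof the slots from x +68 back: nothing can be lowered behind the key.
- tray (a point): Centre of the rack's open tray, on its floor: rack x -73 mm, y 0, z 10 mm. The tray reaches from rack x -126 to -20 mm and y -150 to +150 mm; the lip around its front and sides is 6 mm high.
- slot_left (a point): Mouth of the left slot where it opens to the tray, mid-width, on the floor: rack x -20, y +70, z 10 mm. The slot is 21 mm wide (too narrow for gripper fingers), 36 mm deep, open-topped under its cover, its floor level with the tray, and runs along rack x to its closed end at x +90 mm.
- slot_right (a point): Mouth of the right slot, same shape: rack x -20, y -70, z 10 mm.
- cover_left (a joint): Clear cover over the left slot, upper track: panel 146 mm wide, 4 mm thick, rack x -22 to +88 mm, top at rack z 61.5. 0 = shut (rack y +1 to +147 mm); grows, up to 0.14 m, as it slides to the right (rack -y) over the right cover; starts at 0 to 0.03. Friction 1.2 N, damping 4 N per m/s; stays where it is left.
- cover_right (a joint): Clear cover over the right slot, lower track: panel 146 mm wide, 4 mm thick, rack x -50 to +88 mm, top at rack z 54. 0 = shut (rack y -147 to -1 mm); grows, up to 0.14 m, as it slides to the left (rack +y) under the left cover; starts at 0 to 0.03. Friction and damping as the left one.
- cover_left_fin (a point): Middle of the top of the left cover's upright aluminium fin, at rack x -10 mm, rack z 87.5 mm, mid-width of the cover. The fin is 10 mm thick (y), 20 mm long (x) and stands 26 mm above the panel; push its side or pinch it.
- cover_right_fin (a point): Middle of the top of the right cover's fin, at rack x -38 mm, rack z 80 mm, mid-width of the cover; same fin, standing 26 mm above its panel. It passes in front of the left cover's front edge.
- key: Drift key: flat bare steel, 62 x 19 x 6 mm, about 45 g, loose, lying in the left or the right slot (starts vary) with its eye towards the robot. Origin: centre of its underside; x points from the eye to the tail.
- key_eye (a point): Centre of the key's oblong eye, a through opening 16 mm along x by 13 mm along y in a frame 3 mm thick and 6 mm high; 20 mm in front (-x) of the key's centre, 3 mm above its underside.
- key_tail (a point): The key's tail end, 31 mm behind (+x) its centre.
- bit: Plain square steel bar, 60 x 10 x 10 mm, loose, lying in the slot the key is not in; no eye. To be left there. Origin: centre of its underside.
- pick: Hooked pick, about 90 g, hanging upright in the stand. Origin: centre of the underside of its steel flange, 28 x 28 x 4 mm; z up. Above it a wooden handle, 16 x 16 mm, z 4 to 60 mm, sides along x and y. Below it a steel wire 5 mm thick: down to z -65.5 mm, then a foot forward along +x for 22 mm, then a tip turned down to z -80 mm.
- pick_tip (a point): Lowest point of the pick's hook: x +22 mm, z -80 mm from the pick's origin.
- stand: Pick stand, fixed, left or right of the rack (varies), yaw varies. Two plywood rails, 60 mm long (x), 14 mm thick, top 88 mm above the bench, with a 14 mm gap between them, open upward and at both ends; the pick's wire hangs in the gap, foot along it, flange on the rails. Base 80 x 64 x 5 mm. Origin: centre of its underside; x along the gap.
- collar: Brass collar, 26 mm across, 14 mm high, loose, standing in the rack's tray about mid-width. To be left there. Origin: centre of its underside.
- bur_block: Wooden block 80 x 60 x 50 mm with six burs standing in it to 96 mm high, fixed, on the other side of the rack from the stand. Origin: centre of its underside.
- wood_block: Offcut of wood, 70 x 45 x 30 mm, on the bench far right. Origin: centre of its underside.
- driver: Small screwdriver, 190 mm long, lying on the bench far left, handle towards the robot. Origin at about its middle, on its underside.
Mind the look-alikes: they are no part of the job. Leave any orange look-alike of the pick alone. What is shaped like the stand but green is not meant.

How it is judged:
On the way, in this order (a step that is already met when the one before it is completed fails the run):
1. the cover above the key's slot is slid clear of it (at least 90 mm open) (((y of bit in the frame of rack below 0 m and value of joint cover_left above 0.09 m) or (y of bit in the frame of rack above 0 m and value of joint cover_right above 0.09 m))), for 0.2 s.
2. the pick is pulling the key, which has come at least 15 mm along (distance of key from where it was at the start of the episode above 0.015 m and contact force between pick and key above 0.02 N), for 0.05 s.
3. the key is wholly out of the slot, flat on the tray (x of key_tail in the frame of rack between -0.13 and -0.02 m and x of key_eye in the frame of rack between -0.13 and -0.02 m and y of key_eye in the frame of rack between -0.15 and 0.15 m and z of key in the frame of rack between 0.005 and 0.02 m), for 0.2 s.
At the end, for the whole second after the job is handed in: Key at rest flat on the tray, eye and tail both in front of the slot's mouth; its slot's cover at least 90 mm open; pick at rest hanging upright (within 0.12 rad) in its stand, flange on the rails (within 3 mm in height, 28 mm along and 8 mm across the gap) (all of step 3 and ((y of bit in the frame of rack below 0 m and value of joint cover_left above 0.09 m) or (y of bit in the frame of rack above 0 m and value of joint cover_right above 0.09 m)) and x of pick in the frame of stand between -0.028 and 0.028 m and y of pick in the frame of stand between -0.008 and 0.008 m and z of pick in the frame of stand between 0.085 and 0.092 m and angle between pick's own z axis and vertical below 0.12 rad and linear speed of each of key, pick below 0.02 m/s); the robot touches nothing.
It fails at once if the gripper's fingers touch the key (contact force between the fingers and key above 0.5 N).
It fails at once if the bar in the other slot or the collar is shifted more than 15 mm (distance of any of bit, collar from where it was at the start of the episode above 0.015 m).
It fails at once if the offcut of wood or the screwdriver is shifted more than 30 mm (distance of any of wood_block, driver from where it was at the start of the episode above 0.03 m).
It also fails if it takes over 61 s, if anything falls off the work surface, if the arm or the gripper's body presses on something with over 40 N, if the wrist force passes 120 N, or if a joint passes its speed limit or range.

### The arm

A 6-joint arm with a two-finger parallel gripper is mounted at the origin on the work surface. World frame = base frame: x ahead of the robot, y to its left, z up, the work surface at z = 0. Lengths are in m, angles in rad, forces in N, time in s.
With the tool pointing down it reaches from about 0.425 to 0.95 m from the base axis. Payload 3.5 kg.
Tool frame: the origin (TCP) lies midway between the tips of the shut fingers; the grasp point (between the pads) lies 19 mm behind it; z points along the fingers, y is the line along which they close (so a half turn about z gives the same grasp; the last joint's range is limited). The gripper opens to 85 mm and grips with 20 to 120 N. Pads are 22 mm wide; open, the fingers measure 114 mm over their backs; the gripper's body (76 mm by 85 mm) begins 54 mm behind the grasp point. The pads swing forward as they close: fully open they stand 13 mm farther back than shut.
Start: joints at [1.042, 0.286, 1.577, -0, 1.279, -0.15], TCP at [0.25, 0.627, 0.231] pointing down, gripper open.
Joint ranges: [-2.77, 2.77], [-0.9, 2.22], [0.21, 2.48], [-1.53, 4.67], [0.24, 2.81], [-2.84, 2.84]. Speed limits (rad/s): [2.79, 2.79, 3.14, 3.14, 3.14, 3.14].

### API

Orientations are given as a unit quaternion [x, y, z, w].
In Python, from plant import ctrl gives the robot as it stands.
- The arm moves only by the tool send_rows, never from a script. Its argument "series" is a list that holds one entry, the list of rows, each a list of 7 numbers: the shift along the tool's x, y, z in cm, then the turn, a rotation vector about the tool's x, y, z in rad, then the opening, from -1 (shut) to 1 (fully open). In form: [[[x, y, z, rx, ry, rz, jaw], ...]]. A call has 1 to 10 rows; each row shifts and turns the commanded pose from where the row before left it, along the tool's axes as they then stand; what a row does not reach is not made up. A row lasts 1/8 s, in which the tool goes at most 62.5 mm and 10.7 degrees, less where a joint would pass 70% of its speed; a pose out of reach is approached as far as the arm can. A call is refused whole if a number of a shift passes 6.25 or a number of a turn 0.188, either way. A call with a gripper value outside its range is refused whole. The fingers move at their own pace and stop on an object; "force" is the grip in N (left out, the last holds). Time passes only in rows, so rows that do not move let the fingers close. It gives the time, the measured TCP pose, the force, the opening and the grip force at its end, in the units of the state.
- ctrl.get_state(): the state, without advancing time (a new reading comes with each control period).
- ctrl.read_camera(name): name is "scene" or "top" or "wrist"; returns a dict with "img" (420x560x3 uint8, red, green, blue), "fx", "fy", "cx", "cy" (pixels), "R" (3x3) and "t" (3): a world point X has camera coordinates R X + t; the wrist camera has in their place "hand_eye" (4x4, takes a point from camera to tool coordinates, whose origin is the TCP and whose axes are the flange's). Camera axes: x right, y down, z forward; pixel columns grow to the right and rows downward; lengths in m; the calibration is good to about 2 mm. A picture is of the moment at which its call begins: read the wrist's pose just before it. There is no depth.
- ctrl.sign_off(): hands the job in; it is judged then, once.
The state is a dict: "time": time; "qpos": joint angles; "dq": joint speeds; "joint_efforts": joint torques, N m; "eef_pos": TCP position; "tcp_rot": TCP orientation; "contact_force": force on the tool from outside, world axes, zero at the start; "wrist_torque": the same for the moment, N m; "opening": opening from 0.0 (shut) to 1.0 (fully open); "finger_force": force on a finger pad.
Only numpy, scipy, OpenCV 4.12 (cv2) and the standard library are available. Lean on these libraries where they do the work, as an engineer would, in place of code of your own. Each camera call takes 0.05 s, during which the arm holds its last target. There are 200 camera calls.

## Working session

There is one attempt and no reset: what is moved stays moved. The work goes in short steps, Python scripts to look and compute and a tool call to move; the robot and the scene stay as the last step left them, time stands still between calls to the robot, and variables do not carry over. Pictures are saved under pics/ and viewed, at most 10 in all, crops included, and the job is handed in when it is done.

Besides the shell and the picture viewer there is one more tool, called as name([rows], argument=value, ...), one row to a line, values as JSON. send_rows: Moves the arm, as the interface text tells. Its arguments: {"type":"object","properties":{"series":{"type":"array"},"force":{"type":"number"}},"required":["series"]}

```bash
mkdir -p pics; ls; python3 - <<'E'
from plant import ctrl
import cv2,numpy as np,pickle
s=ctrl.get_state(); print(s)
D={}
for n in ["scene","top"]:
    c=ctrl.read_camera(n); D[n]=c
    cv2.imwrite(f"pics/{n}0.png",c["img"][:,:,::-1]); print(n,c["fx"],c["fy"],c["cx"],c["cy"],np.round(c["R"],3).tolist(),np.round(c["t"],3))
pickle.dump(D,open("cams.pkl","wb"))
c=ctrl.read_camera("wrist");print(c["fx"],np.round(c["hand_eye"],3).tolist())
a=cv2.resize(D["top"]["img"],None,fx=1.42,fy=1.42,interpolation=3); cv2.imwrite("pics/top0b.png",a[:,:,::-1])
E
```

```text
pics
{'time': 0.0, 'qpos': array([ 1.04200401e+00,  2.87170455e-01,  1.57819523e+00,  4.82603574e-06,
        1.27860134e+00, -1.50030439e-01]), 'dq': array([-0.00111655, -0.00135045, -0.00089027, -0.00050227,  0.00150094,
        0.00097744]), 'joint_efforts': array([-1.77423597e-03, -4.05997217e+01, -2.92618150e+01, -1.83981615e-04,
        6.00589468e-03,  1.03499417e-05]), 'eef_pos': array([0.24924624, 0.62658125, 0.22993412]), 'tcp_rot': array([ 1.88251491e-01,  9.82120139e-01, -1.11868551e-03, -3.97429257e-04]), 'contact_force': array([ 0.4820423 , -0.11411514,  0.73473647]), 'wrist_torque': array([ 0.00535024,  0.06604931, -0.0398889 ]), 'finger_force': 0.0, 'opening': 0.9992095155087273}
scene 477.98845708949125 477.98845708949125 278.2422264465587 208.46756417649624 [[0.618, 0.786, -0.015], [0.651, -0.522, -0.551], [-0.441, 0.331, -0.834]] [-0.328 -0.289  1.419]
top 422.31886821211043 422.31886821211043 280.0411110985558 208.72094250329735 [[-0.015, -1.0, -0.007], [-0.99, 0.016, -0.14], [0.14, 0.005, -0.99]] [0.014 0.508 0.994]
342.66644834063345 [[-0.001, -0.95, -0.313, 0.08], [1.0, -0.001, 0.001, -0.0], [-0.001, -0.313, 0.95, -0.143], [0.0, 0.0, 0.0, 1.0]]
```

View pics/top0b.png

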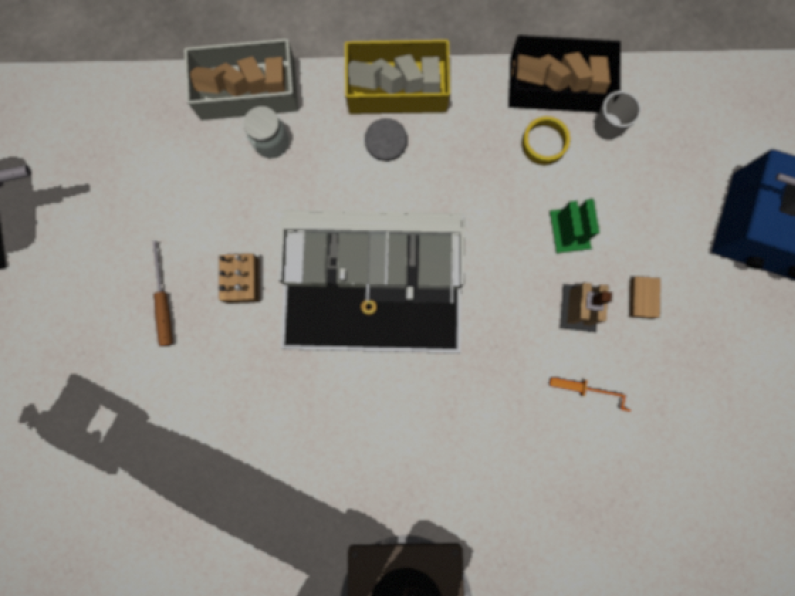

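View pics/scene0.png

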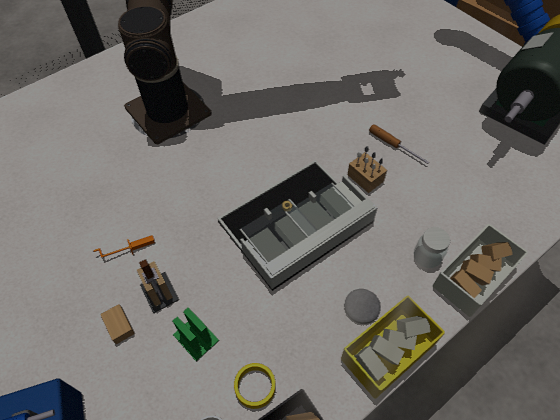

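Top view: the rack is about (372,280), with the collar in its tray at (368,307). The real stand with the wooden pick is at (590,303). The look-alikes are the orange pick (590,390) and the green stand (575,225). I'll enlarge to check.

```bash
cat > h.py <<'E'
import numpy as np,pickle,cv2
from scipy.spatial.transform import Rotation as Rot
D=pickle.load(open("cams.pkl","rb"))
def ray(c,u,v,z):
    d=c["R"].T@np.array([(u-c["cx"])/c["fx"],(v-c["cy"])/c["fy"],1]); o=-c["R"].T@c["t"]
    return o+d*(z-o[2])/d[2]
def proj(c,X):
    p=c["R"]@np.asarray(X,float)+c["t"]; return np.array([c["fx"]*p[0]/p[2]+c["cx"],c["fy"]*p[1]/p[2]+c["cy"]])
def wristcam(ctrl):
    s=ctrl.get_state(); c=ctrl.read_camera("wrist"); H=np.array(c["hand_eye"])
    Rt=Rot.from_quat(s["tcp_rot"]).as_matrix()
    Rwc=Rt@H[:3,:3]; o=Rt@H[:3,3]+s["eef_pos"]
    c["R"]=Rwc.T; c["t"]=-Rwc.T@o
    return s,c
E
python3 - <<'E'
from h import *
im=D["top"]["img"]
a=cv2.resize(im[145:250,192:332],None,fx=4.0,fy=4.0,interpolation=cv2.INTER_CUBIC)
b=cv2.resize(im[185:235,385:435],None,fx=4.0,fy=4.0,interpolation=cv2.INTER_CUBIC)
o=np.zeros((420,780,3),np.uint8);o[:,:560]=a;o[:200,570:770]=b
cv2.imwrite("pics/crop1.png",o[:,:,::-1])
E
```

```text
(no output)
```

View pics/crop1.png

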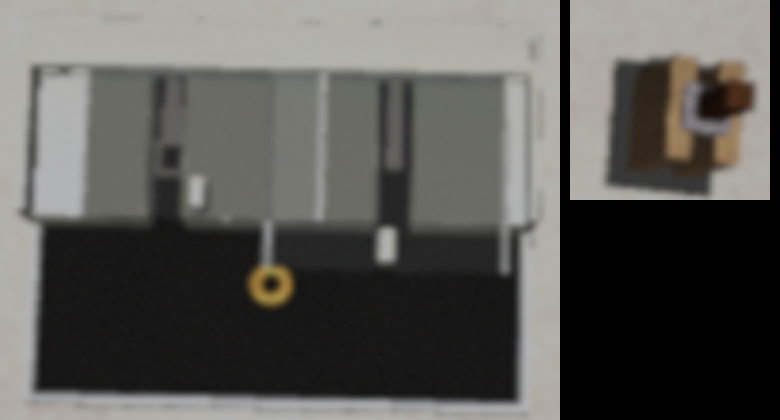

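```bash
python3 - <<'E'
from h import *
c=D["top"]
P=lambda n,u,v,z,s=(192,145),f=4: print(n,np.round(ray(c,(u+.5)/f-.5+s[0],(v+.5)/f-.5+s[1],z)*1000,1))
P("finL",196,191,.0875);P("finR",386,245,.080)
P("trayFL",38,393,.016);P("trayFR",519,401,.016)
P("blockFL",33,218,.046);P("blockFR",530,228,.046)
P("slotL mouth",167,222,.046);P("slotR mouth",396,228,.046)
P("eye",171,157,.013);P("key front",168,178,.016);P("collar",270,286,.014)
P("coverL l",88,150,.0615);P("coverL r",322,150,.0615);P("coverR l",268,240,.054);P("coverR r",505,250,.054)
s=(385-570/4,185)
P("flange",707,108,.092,s);P("handletop",740,95,.148,s);P("railL",682,58,.088,s);P("railLf",678,160,.088,s)
E
```

```text
finL [540.6  96.5  87.5]
finR [508.1 -13.6  80. ]
trayFL [429.1 201.   16. ]
trayFR [419.6 -94.4  16. ]
blockFL [533.2 199.4  46. ]
blockFR [ 522.1 -101.3   46. ]
slotL mouth [529.4 118.2  46. ]
slotR mouth [523.4 -20.4  46. ]
eye [576.2 119.5  13. ]
key front [562.2 121.1  16. ]
collar [493.3  57.9  14. ]
coverL l [571.4 163.8  61.5]
coverL r [569.   23.4  61.5]
coverR l [516.2  56.7  54. ]
coverR r [507.8 -85.1  54. ]
flange [ 488.1 -313.2   92. ]
handletop [ 487.7 -313.2  148. ]
railL [ 518.  -301.9   88. ]
railLf [ 458.8 -296.1   88. ]
```

send_rows([
  [[0, 0, -1, 0, 0, -0.174, -1], [0, 0, -1, 0, 0, -0.174, -1], [-3.2, -5.1, -0.6, 0, 0, 0, -1], [-3.2, -5.1, -0.6, 0, 0, 0, -1], [-3.2, -5.1, -0.6, 0, 0, 0, -1], [-3.2, -5.1, -0.6, 0, 0, 0, -1], [-3.2, -5.1, -0.6, 0, 0, 0, -1], [-3.2, -5.1, -0.6, 0, 0, 0, -1], [-3.2, -5.1, -0.6, 0, 0, 0, -1], [-3.2, -5.1, -0.6, 0, 0, 0, -1]],
])

```text
time: 1.4
eef_pos: [0.4934, 0.2096, 0.2993]
tcp_rot: [0.015, 1.0, 0.0, 0.0]
contact_force: [-0.3, -0.2, -0.3]
opening: -0.001
finger_force: 0.0
```

send_rows([
  [[-2.9, -6, 0, 0, 0, 0, -1], [0, 0, 0, 0, 0, 0, -1], [0, 0, 0, 0, 0, 0, -1]],
])

```text
time: 1.78
eef_pos: [0.5181, 0.1545, 0.2989]
tcp_rot: [0.016, 1.0, 0.0, -0.001]
contact_force: [-1.3, -0.5, 0.4]
opening: 0.007
finger_force: 0.0
```

```bash
python3 - <<'E'
from h import *
from plant import ctrl
s,c=wristcam(ctrl); print(s["time"],s["eef_pos"],Rot.from_quat(s["tcp_rot"]).as_matrix().round(3).tolist(),s["contact_force"])
pickle.dump(c,open("w1.pkl","wb"))
print(proj(c,[.548,.048,.05]),proj(c,[.49,-.31,.1]))
im=c["img"]
# rotate 180 so that up=+x
cv2.imwrite("pics/w1.png",cv2.resize(im,None,fx=1.42,fy=1.42,interpolation=cv2.INTER_CUBIC)[:,:,::-1])
E
```

```text
1.775 [0.51805073 0.15445884 0.29889523] [[-1.0, 0.032, -0.001], [0.032, 1.0, 0.0], [0.001, 0.0, -1.0]] [-1.2687956  -0.49882857  0.43578906]
[193.3862186  200.61401241] [-179.22367042  170.28996483]
```

View pics/w1.png

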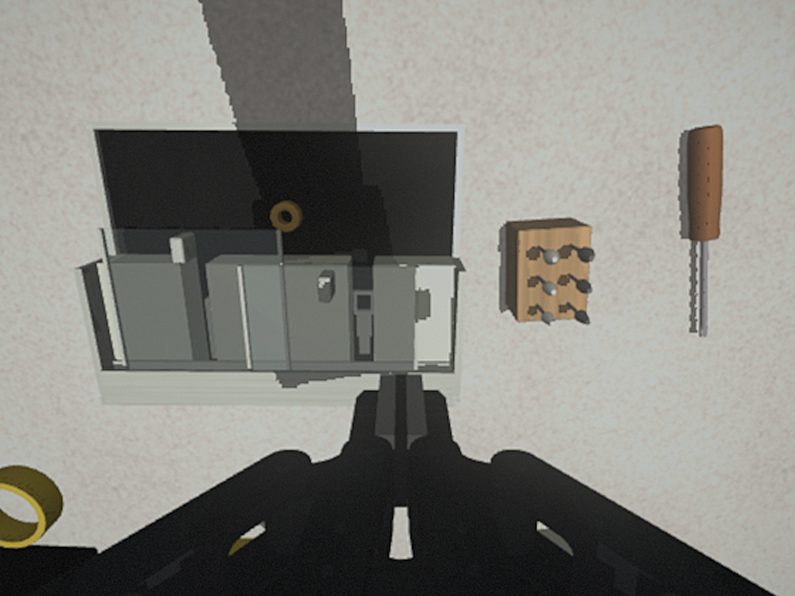

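The wrist view confirms the choice. The key, with its square eye at (364,301), lies in the left slot (image right). Left fin top is about (326,275), right fin about (178,240), collar (286,216). Now measuring.

```bash
python3 - <<'E'
from h import *
c=pickle.load(open("w1.pkl","rb"))
def P(n,u,v,z):
    X=ray(c,(u+.5)/1.42-.5,(v+.5)/1.42-.5,z)*1000; print(n,np.round(X,1)); return X
P("finL",326,275,.0875);P("finR",179,240,.080)
P("trayFL in",456,132,.016);P("trayFR in",101,130,.016)
a=P("slotL mouth",363,257,.046)
P("blockL",462,262,.046);P("blockR",80,267,.046)
P("eye",364,301,.013);P("key front",364,290,.016);P("tail",366,356,.016);P("collar",286,216,.014)
im=c["img"]
m=cv2.resize(im[170:262,220:300],None,fx=6,fy=6,interpolation=cv2.INTER_CUBIC)
cv2.imwrite("pics/w1c.png",m[:,:,::-1])
E
```

```text
finL [530.9  97.8  87.5]
finR [502.1 -11.7  80. ]
trayFL in [431.1 203.2  16. ]
trayFR in [420.1 -89.7  16. ]
slotL mouth [527.3 122.9  46. ]
blockL [534.2 205.3  46. ]
blockR [ 528.1 -114.2   46. ]
eye [576.4 118.7  13. ]
key front [564.9 119.6  16. ]
tail [630.8 117.8  16. ]
collar [495.7  54.9  14. ]
```

View pics/w1c.png

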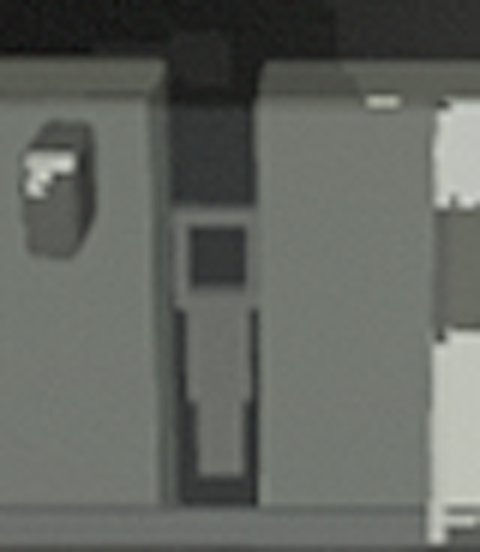

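send_rows([
  [[-2.9, -2.5, 4, 0, 0, 0, -1], [0, 0, 5, 0, 0, 0, -1], [0, 0, 5, 0, 0, 0, -1], [0, 0, 5, 0, 0, 0, -1], [0, 0, 3.7, 0, 0, 0, -1], [0, -1, 0, 0, 0, 0, -1], [0, -2, 0, 0, 0, 0, -1], [0, -2, 0, 0, 0, 0, -1], [0, -2.3, 0, 0, 0, 0, -1], [0, -2.3, 0, 0, 0, 0, -1]],
])

```text
time: 3.08
eef_pos: [0.5443, 0.0307, 0.0744]
tcp_rot: [0.016, 1.0, -0.0, 0.001]
contact_force: [-0.4, 1.9, -0.6]
opening: -0.001
finger_force: 1.0
```

send_rows([
  [[0, -2, 0, 0, 0, 0, -1], [0, -1.2, 0, 0, 0, 0, -1], [0, 0, 0, 0, 0, 0, -1], [0, 0.5, 0, 0, 0, 0, -1], [0, 0, -5, 0, 0, 0, -1], [0, -3, -5, 0, 0, 0, -1], [0, -6, -5, 0, 0, 0, 1], [2, -5.5, -3, 0, 0, 0, 1]],
])

```text
time: 4.08
eef_pos: [0.5207, -0.1262, 0.2439]
tcp_rot: [0.015, 1.0, -0.002, 0.002]
contact_force: [1.1, -0.1, -1.2]
opening: 0.424
finger_force: 0.0
```

```bash
python3 - <<'E'
from h import *
from plant import ctrl
s,c=wristcam(ctrl); print(s["time"],s["eef_pos"],s["tcp_rot"],s["contact_force"])
pickle.dump(c,open("w2.pkl","wb"))
cv2.imwrite("pics/w2.png",cv2.resize(c["img"],None,fx=1.42,fy=1.42,interpolation=cv2.INTER_CUBIC)[:,:,::-1])
E
```

```text
4.075 [ 0.52067827 -0.12620795  0.24393973] [ 0.01452508  0.99989105 -0.00162744  0.00206386] [ 1.08436817 -0.13191645 -1.183152  ]
```

View pics/w2.png

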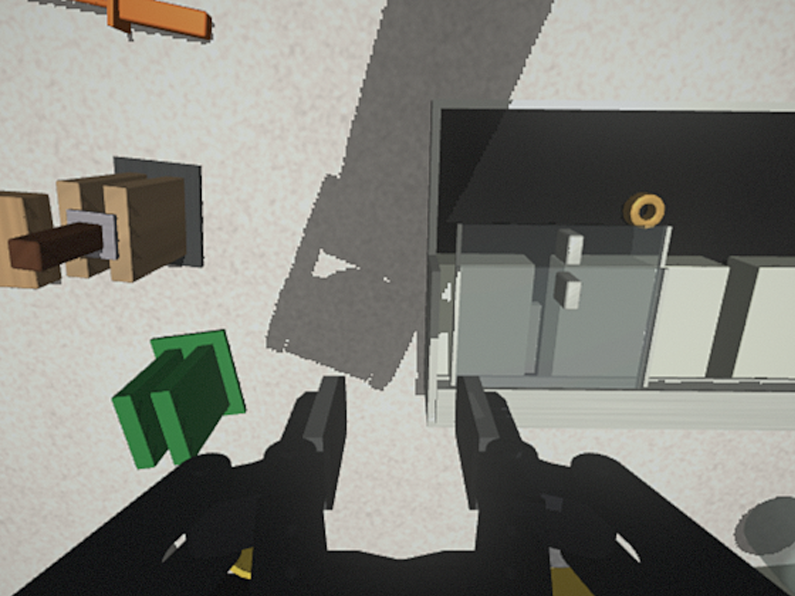

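send_rows([
  [[4, -6, -3, 0, 0, 0, 1], [3, -6, -2, 0, 0, 0, 1], [3, -4, 0, 0, 0, 0, 1], [0, 0, 0, 0, 0, 0, 1], [0, 0, 0, 0, 0, 0, 1]],
])

```text
time: 4.75
eef_pos: [0.4265, -0.2631, 0.2827]
tcp_rot: [0.016, 1.0, -0.0, 0.0]
contact_force: [0.1, 0.6, 0.3]
opening: 1.001
finger_force: 0.0
```

```bash
python3 - <<'E'
from h import *
from plant import ctrl
c=pickle.load(open("w2.pkl","rb"))
O=np.array([.546,.049]);rx=np.array([1,-.032]);ry=np.array([.032,1])
for n,u,v,z in [("finL",567,278,.0875),("edgeL",655,300,.0615),("flange",93,232,.092),("b1",113,157,.005),("b2",202,167,.005),("b3",203,266,.005)]:
    X=ray(c,(u+.5)/1.42-.5,(v+.5)/1.42-.5,z); d=X[:2]-O; print(n,X.round(4),(d@rx).round(4),(d@ry).round(4))
s,c=wristcam(ctrl); print(s["time"],s["eef_pos"],s["tcp_rot"])
pickle.dump(c,open("w3.pkl","wb"))
sc=ctrl.read_camera("scene"); pickle.dump(sc,open("s2.pkl","wb"))
p=proj(sc,[.485,-.311,.05]); print(p); x,y=p.astype(int)
o=np.zeros((440,800,3),np.uint8)
q=proj(c,[.485,-.311,.1]); print(q)
x2,y2=int(q[0]),int(q[1]); x2=min(max(x2,100),460); y2=min(max(y2,110),310); print("wrist crop origin",x2-100,y2-110)
o[:440,:400]=cv2.resize(c["img"][y2-110:y2+110,x2-100:x2+100],(400,440),interpolation=2)
o[:400,400:]=cv2.resize(sc["img"][y-30:y+30,x-30:x+30],(400,400),interpolation=2)
cv2.imwrite("pics/stand.png",o[:,:,::-1])
E
```

```text
finL [ 0.5265 -0.0209  0.0875] -0.0172 -0.0705
edgeL [0.5519 0.0511 0.0615] 0.0059 0.0023
flange [ 0.4876 -0.3138  0.092 ] -0.0468 -0.3646
b1 [ 0.4457 -0.3416  0.005 ] -0.0878 -0.3938
b2 [ 0.4549 -0.2757  0.005 ] -0.0807 -0.3276
b3 [ 0.5318 -0.2872  0.005 ] -0.0035 -0.3366
4.75 [ 0.42650268 -0.26305721  0.28265498] [ 1.57467930e-02  9.99876003e-01 -1.26326902e-04  2.33718064e-05]
[155.12063197 281.23921828]
[237.526688   243.05575603]
wrist crop origin 137 133
```

View pics/stand.png

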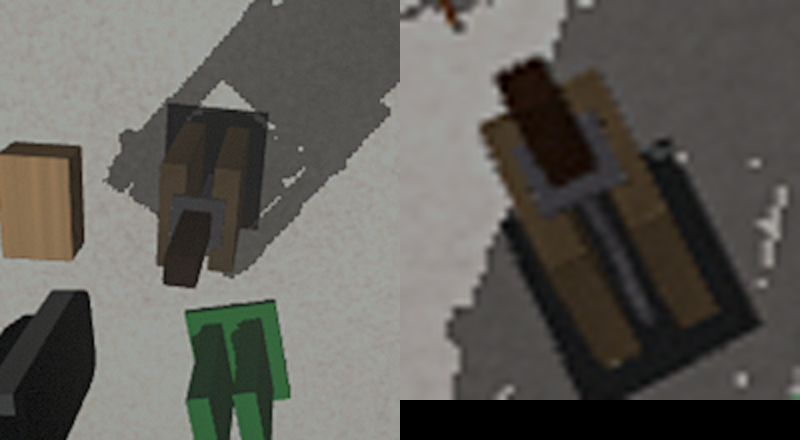

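```bash
python3 - <<'E'
from h import *
c=pickle.load(open("w3.pkl","rb"));sc=pickle.load(open("s2.pkl","rb"))
def P(n,u,v,z):
    X=ray(c,(u+.5)/2-.5+137,(v+.5)/2-.5+133,z)*1000; print(n,np.round(X,1)); return X
P("base1",168,103,.005);P("base2",268,112,.005);P("base3 ",255,229,.005)
P("fl1",173,195,.092);P("fl2",225,199,.092);P("fl3",221,240,.092)
P("rail gap near end",215,128,.088);P("railR l near top",222,168,.088);P("railR r near top",248,170,.088);P("railL l",161,165,.088);P("railL r",187,165,.088)
P("railR far r",236,271,.088);P("railR far l",209,270,.088)
x0,y0=125,251
g=lambda X:((proj(sc,X)-[x0,y0]+.5)*400/60-.5+[400,0]).round()
o=np.array([.4885,-.314]);a=np.radians(-8.2);e=np.array([np.cos(a),np.sin(a)])
print("x0y0 check",proj(sc,[.485,-.311,.05]).astype(int)-30)
for n,d,z in [("flange",0,.09),("bend",0,.0225),("foot+x",.022,.0225),("foot-x",-.022,.0225),("tip+x",.022,.008)]:
    print(n,g([*(o+d*e),z]))
E
```

```text
base1 [ 444.6 -340.8    5. ]
base2 [ 452.5 -278.2    5. ]
base3  [ 532.7 -290.3    5. ]
fl1 [ 473.5 -326.1   92. ]
fl2 [ 476.6 -299.1   92. ]
fl3 [ 499.9 -302.7   92. ]
rail gap near end [ 439.1 -302.2   88. ]
railR l near top [ 460.8 -300.    88. ]
railR r near top [ 462.3 -286.5   88. ]
railL l [ 458.1 -331.7   88. ]
railL r [ 458.5 -318.1   88. ]
railR far r [ 520.6 -296.1   88. ]
railR far l [ 519.6 -310.9   88. ]
x0y0 check [125 251]
flange [572. 165.]
bend [620. 251.]
foot+x [645. 304.]
foot-x [596. 200.]
tip+x [654. 321.]
```

Cover left is open ≈140 mm. In the scene crop the wire ends at (650,320), which matches a foot pointing along +x of the stand (away from the robot). Pick at ≈(489,-314) mm, stand yaw ≈ -8.5°. Grasping it.

send_rows([
  [[-3.5, -2.1, 0, 0, 0, 0.117, 1], [-3.4, -2.1, 0, 0, 0, 0, 1], [0, 0, 4, 0, 0, 0, 1], [0, 0, 5, 0, 0, 0, 1], [0, 0, 5, 0, 0, 0, 1], [0, 0, 4.1, 0, 0, 0, 1], [0, 0, 0, 0, 0, 0, 1], [0, 0, 0, 0, 0, 0, 1]],
])

```text
time: 5.85
eef_pos: [0.4929, -0.3109, 0.1034]
tcp_rot: [0.073, 0.997, -0.001, 0.001]
contact_force: [0.9, 0.0, 1.1]
opening: 1.001
finger_force: 0.0
```

```bash
python3 - <<'E'
from h import *
from plant import ctrl
s,c=wristcam(ctrl); print(s["time"],s["eef_pos"],Rot.from_quat(s["tcp_rot"]).as_euler("xyz"),s["contact_force"])
M=Rot.from_quat(s["tcp_rot"]).as_matrix();print(M[:,0],"yaw x",np.degrees(np.arctan2(-M[1,0],-M[0,0])))
cv2.imwrite("pics/g1.png",c["img"][:,:,::-1])
E
```

```text
5.85 [ 0.49292785 -0.31085573  0.10341281] [-3.14014103e+00  2.05260741e-03  2.99521778e+00] [0.90119973 0.03594824 1.09549992]
[-0.98930423  0.14585243 -0.00205261] yaw x -8.38666243524703
```

View pics/g1.png

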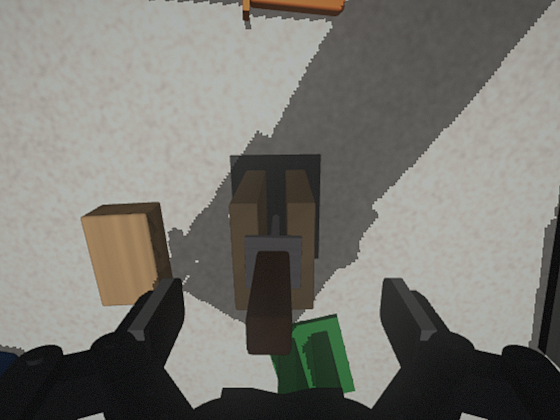

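Handle is at column 270 against a finger midpoint of 283, so the tool is about 4 mm off in y. Correct, then close.

send_rows([
  [[0.35, -0.4, 0, 0, 0, 0, 1], [0, 0, 0, 0, 0, 0, -1], [0, 0, 0, 0, 0, 0, -1], [0, 0, 0, 0, 0, 0, -1], [0, 0, 0, 0, 0, 0, -1], [0, 0, 0, 0, 0, 0, -1]],
], force=60)

```text
time: 6.65
eef_pos: [0.4875, -0.3142, 0.1018]
tcp_rot: [0.074, 0.997, -0.0, 0.0]
contact_force: [-0.4, 0.1, 1.1]
opening: 0.181
finger_force: 58.5
```

send_rows([
  [[0, 0, -1.5, 0, 0, 0, -1], [0, 0, -3.5, 0, 0, 0, -1], [0, 0, -3.5, 0, 0, 0, -1], [0, 0, -2.5, 0, 0, 0, -1], [0, 0, -1, 0, 0, -0.115, -1], [-0.2, 2, 0, 0, 0, 0, -1], [-0.6, 5, 0, 0, 0, 0, -1], [-0.6, 5, 0, 0, 0, 0, -1], [-0.6, 5, 0, 0, 0, 0, -1], [-0.6, 5, 0, 0, 0, 0, -1]],
])

```text
time: 7.9
eef_pos: [0.5199, -0.0921, 0.2209]
tcp_rot: [0.017, 1.0, 0.001, -0.001]
contact_force: [1.6, -1.0, -1.2]
opening: 0.178
finger_force: 58.6
```

send_rows([
  [[-0.6, 5, 0, 0, 0, 0, -1], [-0.6, 5, 0, 0, 0, 0, -1], [-0.6, 5, 0, 0, 0, 0, -1], [-0.6, 4.6, 0, 0, 0, 0, -1], [-0.2, 2, 0, 0, 0, 0, -1], [0, 0, 2, 0, 0, 0, -1], [0, 0, 1, 0, 0, 0, -1], [0, 0, 0, 0, 0, 0, -1], [0, 0, 0, 0, 0, 0, -1]],
])

```text
time: 9.02
eef_pos: [0.5539, 0.1189, 0.1917]
tcp_rot: [0.017, 1.0, -0.0, -0.0]
contact_force: [-0.9, -0.2, -0.5]
opening: 0.181
finger_force: 58.7
```

```bash
python3 - <<'E'
from h import *
from plant import ctrl
s,c=wristcam(ctrl); print(s["time"],s["eef_pos"],s["contact_force"],s["opening"])
M=Rot.from_quat(s["tcp_rot"]).as_matrix();print("yaw",np.degrees(np.arctan2(-M[1,0],-M[0,0])),M[:,2])
sc=ctrl.read_camera("scene");tp=ctrl.read_camera("top")
pickle.dump((s,c,sc,tp),open("v4.pkl","wb"))
o=np.zeros((600,800,3),np.uint8)
q=proj(sc,[.57,.12,.05]).astype(int);print("scene org",q-[40,45])
o[:360,:320]=cv2.resize(sc["img"][q[1]-45:q[1]+45,q[0]-40:q[0]+40],(320,360),interpolation=2)
q=proj(tp,[.57,.12,.05]).astype(int);print("top org",q-[30,30])
o[360:600,:240]=cv2.resize(tp["img"][q[1]-30:q[1]+30,q[0]-30:q[0]+30],(240,240),interpolation=2)
o[:600,330:790]=cv2.resize(c["img"][120:420,165:395],(460,600),interpolation=2)
print(proj(c,[.57,.12,.01]))
cv2.imwrite("pics/v4.png",o[:,:,::-1])
E
```

```text
9.025 [0.55389414 0.1188651  0.19171889] [-0.9244053  -0.21321139 -0.54267523] 0.18084243861959642
yaw -1.9810566045179148 [-1.90510657e-05 -1.21899555e-04 -9.99999992e-01]
scene org [286 160]
top org [202 153]
[283.85280601 202.44766672]
```

View pics/v4.png

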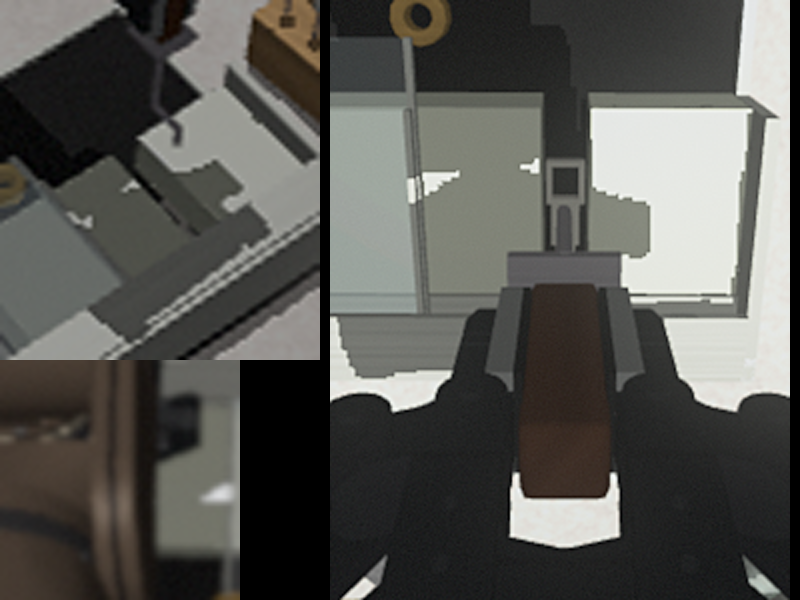

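```bash
python3 - <<'E'
from h import *
s,c,sc,tp=pickle.load(open("v4.pkl","rb"))
W=lambda n,U,V,z:print(n,(ray(c,165+(U-330+.5)/2-.5,120+(V+.5)/2-.5,z)*1000).round(1))
W("eye",566,180,.013);W("eye top level",566,181,.016)
for z in(.108,.112):W("shaft bend",564,206,z)
W("fl L",508,252,.182);W("fl R",621,252,.182);W("slot mouth l",545,92,.046);W("slot mouth r",587,92,.046)
W("key front corner",547,160,.016);W("key front corner",586,160,.016)
print("scene tip at",286+(178.5)/4-.5,160+143.5/4-.5)
e=s["eef_pos"];M=Rot.from_quat(s["tcp_rot"]).as_matrix()
for dx in (-2,0,2,4):
    X=e+np.array([.022+dx/1000,-.0007,-.0938]); print(dx,X.round(4),proj(sc,X).round(1))
E
```

```text
eye [576.6 118.7  13. ]
eye top level [576.1 118.7  16. ]
shaft bend [555.8 118.4 108. ]
shaft bend [554.4 118.4 112. ]
fl L [540.4 105.3 182. ]
fl R [541.4 132.7 182. ]
slot mouth l [526.5 111.4  46. ]
slot mouth r [527.1 129.2  46. ]
key front corner [565.1 109.9  16. ]
key front corner [565.8 128.7  16. ]
scene tip at 330.125 195.375
-2 [0.5739 0.1182 0.0979] [328.6 195.2]
0 [0.5759 0.1182 0.0979] [329.2 195.7]
2 [0.5779 0.1182 0.0979] [329.8 196.3]
4 [0.5799 0.1182 0.0979] [330.3 196.8]
```

The hook tip (576.9,118.1) sits right over the eye (576.6,118.7), so I'm lowering it in.

send_rows([
  [[0, 0.05, 2, 0, 0, 0, -1], [0, 0, 3, 0, 0, 0, -1], [0, 0, 2, 0, 0, 0, -1], [0, 0, 0.6, 0, 0, 0, -1], [0, 0, 0.5, 0, 0, 0, -1], [0, 0, 0.4, 0, 0, 0, -1], [0, 0, 0, 0, 0, 0, -1], [0, 0, 0, 0, 0, 0, -1]],
])

```text
time: 10.18
eef_pos: [0.5542, 0.1204, 0.1073]
tcp_rot: [0.016, 1.0, 0.0, 0.001]
contact_force: [0.7, 1.0, -1.0]
opening: 0.174
finger_force: 58.7
```

send_rows([
  [[0, 0, 0.15, 0, 0, 0, -1], [0, 0, 0, 0, 0, 0, -1], [0.4, 0, 0, 0, 0, 0, -1], [0.5, 0, 0, 0, 0, 0, -1], [0.8, 0, 0, 0, 0, 0, -1], [0.8, 0, 0, 0, 0, 0, -1], [0.5, 0, 0, 0, 0, 0, -1], [0, 0, 0, 0, 0, 0, -1]],
])

```text
time: 11.18
eef_pos: [0.5232, 0.1214, 0.1052]
tcp_rot: [0.016, 1.0, -0.0, -0.0]
contact_force: [0.1, -0.9, -1.1]
opening: 0.18
finger_force: 58.7
```

```bash
python3 - <<'E'
from h import *
from plant import ctrl
s,c=wristcam(ctrl); print(s["time"],s["eef_pos"],s["contact_force"],s["opening"])
pickle.dump((s,c),open("v5.pkl","wb"))
a=pickle.load(open("v4.pkl","rb"))
cv2.imwrite("pics/v5.png",cv2.resize(c["img"][60:300,150:420],(810*800//810,711)[:2],interpolation=2)[:600,:,::-1])
E
```

```text
11.175 [0.52323954 0.12144864 0.10521087] [ 0.12047658 -0.87391139 -1.07939526] 0.18033463980174563
```

View pics/v5.png

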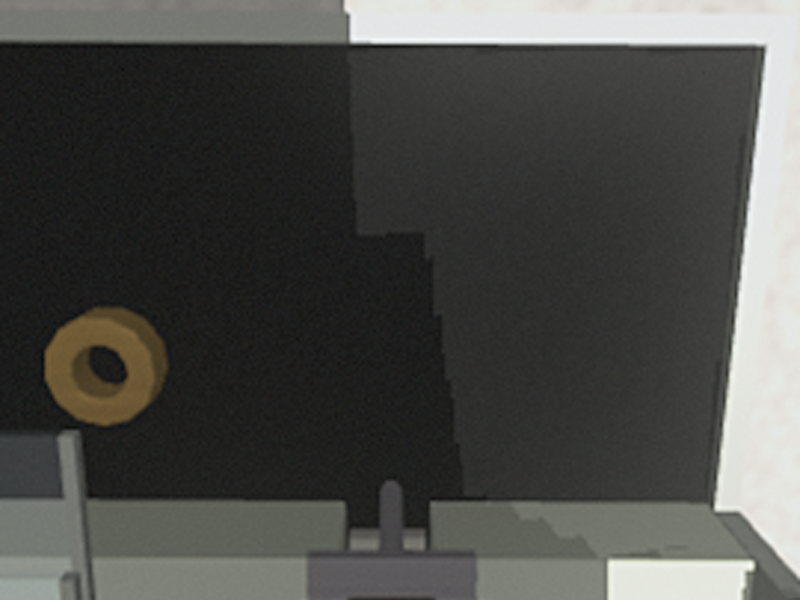

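The shaft is in the slot, with the key's front edge just behind it at (387,530). I'll check that the key moved.

```bash
python3 - <<'E'
from h import *
s,c=pickle.load(open("v5.pkl","rb"))
print(ray(c,150+387*270/800,60+529*240/711,.016), ray(c,150+387*270/800,60+499*240/711,.046))
E
```

```text
[0.5393928 0.1196687 0.016    ] [0.52006565 0.12041714 0.046     ]
```

Key moved about 25 mm, so it is hooked. Dragging on.

send_rows([
  [[0.6, 0, 0, 0, 0, 0, -1], [1, 0, 0, 0, 0, 0, -1], [1.2, 0, 0, 0, 0, 0, -1], [1.2, 0, 0, 0, 0, 0, -1], [1.2, 0, 0, 0, 0, 0, -1], [1.2, 0, 0, 0, 0, 0, -1], [1.2, 0, 0, 0, 0, 0, -1], [1.2, 0, 0, 0, 0, 0, -1], [0.5, 0, 0, 0, 0, 0, -1], [0, 0, 0, 0, 0, 0, -1]],
])

```text
time: 12.48
eef_pos: [0.4303, 0.1245, 0.1051]
tcp_rot: [0.016, 1.0, -0.0, -0.0]
contact_force: [0.5, 0.3, -1.9]
opening: 0.178
finger_force: 58.7
```

```bash
python3 - <<'E'
from h import *
from plant import ctrl
s,c=wristcam(ctrl); print(s["time"],s["eef_pos"],s["contact_force"],s["opening"])
pickle.dump((s,c),open("v6.pkl","wb"))
print(proj(c,[.55,.12,.016]),proj(c,[.43,.12,.016]))
# column profile of brightness along rack y offsets near predicted key/tray
for dy in (-.007,-.005,0.,.005,.007):
    print(dy,[int(c["img"][tuple(np.round(proj(c,[x+.0,.122+dy,.016])).astype(int)[::-1])].mean()) if 0<=proj(c,[x,.122+dy,.016])[1]<420 else -1 for x in np.arange(.425,.545,.004)])
E
```

```text
12.475 [0.43030577 0.12446649 0.10509505] [ 0.52177886  0.27282207 -1.93977899] 0.17818170552517584
[281.6976171  354.66543079] [276.07847671 217.53018944]
-0.007 [113, 37, 38, 37, 35, 32, 106, 63, 89, 90, 36, 32, 37, 33, 35, 34, 33, 34, 35, 37, 35, 30, 38, 34, 34, 35, 43, 43, 41, 42, 43]
-0.005 [113, 38, 35, 36, 34, 27, 111, 67, 89, 89, 39, 37, 35, 37, 36, 37, 36, 35, 35, 32, 32, 36, 35, 34, 38, 35, 41, 43, 42, 45, 44]
0.0 [114, 38, 38, 72, 70, 71, 71, 66, 90, 88, 37, 31, 34, 31, 34, 34, 33, 35, 33, 35, 32, 34, 34, 34, 36, 32, 37, 39, 42, 43, 43]
0.005 [113, 41, 43, 38, 42, 48, 115, 68, 89, 90, 73, 36, 34, 34, 34, 32, 29, 35, 36, 33, 38, 36, 35, 34, 34, 35, 39, 41, 43, 42, 45]
0.007 [116, 41, 41, 41, 36, 40, 111, 66, 89, 92, 73, 34, 36, 37, 36, 33, 34, 35, 33, 32, 33, 34, 34, 34, 34, 35, 41, 44, 46, 46, 43]
```

Key front edge is at x≈0.449, so the tail is about 39 mm in front of the rack origin, past the mouth. Slackening the hook, lifting it out, and checking the key.

send_rows([
  [[-0.5, 0, 0, 0, 0, 0, -1], [0, 0, 0, 0, 0, 0, -1], [0, 0, -0.6, 0, 0, 0, -1], [0, 0, -1, 0, 0, 0, -1], [0, 0, -2.5, 0, 0, 0, -1], [0, 0, -4, 0, 0, 0, -1], [0, 0, -4, 0, 0, 0, -1], [0, 0, -0.5, 0, 0, 0, -1], [0, 0, 0, 0, 0, 0, -1]],
])

```text
time: 13.65
eef_pos: [0.4356, 0.1243, 0.2312]
tcp_rot: [0.016, 1.0, 0.0, 0.0]
contact_force: [-0.1, -0.3, -0.6]
opening: 0.184
finger_force: 58.7
```

```bash
python3 - <<'E'
from h import *
from plant import ctrl
s,c=wristcam(ctrl); print(s["time"],s["eef_pos"],s["contact_force"],s["opening"])
tp=ctrl.read_camera("top");sc=ctrl.read_camera("scene");pickle.dump((s,c,tp,sc),open("v7.pkl","wb"))
for n,q in(("wrist",c),("scene",sc)):
  print(n)
  for y in (.112,.117,.122,.127,.132):
    r=[]
    for x in np.arange(.43,.53,.004):
        p=np.round(proj(q,[x,y,.016])).astype(int); r.append(int(q["img"][p[1],p[0]].mean()) if 0<=p[0]<560 and 0<=p[1]<420 else -1)
    print(y,r)
E
```

```text
13.65 [0.43562835 0.12428878 0.23115082] [-0.07404929 -0.25206736 -0.5643519 ] 0.18368285623224
wrist
0.112 [44, 41, 40, 41, 36, 34, 27, 31, 53, 53, 33, 30, 35, 29, 32, 28, 29, 30, 31, 33, 28, 60, 83, 82, 82, 85]
0.117 [45, 41, 43, 39, 54, 106, 32, 37, 38, 64, 102, 100, 103, 101, 106, 108, 72, 41, 59, 58, 54, 62, 83, 83, 82, 79]
0.122 [46, 47, 43, 39, 55, 107, 38, 36, 37, 65, 99, 100, 100, 101, 62, 65, 63, 63, 63, 62, 64, 66, 82, 82, 81, 80]
0.127 [53, 54, 53, 47, 44, 195, 39, 33, 36, 65, 103, 103, 102, 101, 102, 99, 63, 66, 69, 47, 42, 62, 84, 83, 83, 79]
0.132 [51, 55, 54, 53, 51, 118, 116, 148, 153, 75, 69, 33, 37, 32, 32, 32, 40, 41, 41, 37, 25, 61, 82, 84, 84, 79]
scene
0.112 [25, 2, 6, 3, 24, 36, 38, 44, 45, 45, 41, 12, 12, 13, 12, 12, 10, 6, 1, 4, 7, 2, 106, 149, 146, 147]
0.117 [23, 4, 5, 7, 16, 67, 59, 62, 60, 69, 56, 56, 60, 60, 60, 56, 43, 38, 43, 45, 38, 3, 111, 149, 147, 147]
0.122 [24, 8, 6, 4, 41, 59, 1, 3, 5, 58, 64, 64, 64, 63, 64, 65, 65, 63, 66, 64, 50, 7, 156, 148, 147, 142]
0.127 [22, 19, 20, 18, 28, 56, 30, 17, 17, 44, 66, 64, 65, 65, 64, 65, 60, 60, 61, 62, 38, 2, 9, 12, 13, 1]
0.132 [48, 15, 20, 19, 31, 107, 108, 109, 49, 44, 13, 9, 5, 5, 1, 1, 10, 16, 19, 20, 19, 19, 17, 20, 17, 30]
```

The key is out and flat: x 0.447 to 0.510, with the eye at 0.454–0.463. Carrying the pick back to its stand.

send_rows([
  [[0, 0, 0, 0, 0, 0.115, -1], [-0.6, -2.1, 0, 0, 0, 0, -1], [-1.3, -4.8, 0, 0, 0, 0, -1], [-1.3, -4.8, 0, 0, 0, 0, -1], [-1.3, -4.8, 0, 0, 0, 0, -1], [-1.3, -4.8, 0, 0, 0, 0, -1], [-1.3, -4.8, 0, 0, 0, 0, -1], [-1.3, -4.8, 0, 0, 0, 0, -1], [-1.3, -4.8, 0, 0, 0, 0, -1], [-1.3, -4.8, 0, 0, 0, 0, -1]],
])

```text
time: 15.05
eef_pos: [0.4844, -0.2937, 0.2292]
tcp_rot: [0.074, 0.997, 0.001, -0.001]
contact_force: [0.1, 0.5, -0.9]
opening: 0.176
finger_force: 58.8
```

send_rows([
  [[-0.6, -2.1, 0, 0, 0, 0, -1], [0, 0, 0, 0, 0, 0, -1], [0, 0, 0, 0, 0, 0, -1], [0, 0, 0, 0, 0, 0, -1]],
])

```text
time: 15.55
eef_pos: [0.4879, -0.3127, 0.2311]
tcp_rot: [0.073, 0.997, 0.0, -0.0]
contact_force: [0.2, 0.3, -1.1]
opening: 0.177
finger_force: 58.7
```

```bash
python3 - <<'E'
from h import *
from plant import ctrl
P=[]
for i in range(6):
    s,c=wristcam(ctrl);P.append(s["eef_pos"])
M=Rot.from_quat(s["tcp_rot"]).as_matrix();P=np.mean(P,0)
print(s["time"],P,np.degrees(np.arctan2(-M[1,0],-M[0,0])),"tool shift cm",(M.T@(np.array([.4875,-.3142,.1018])-P)*100).round(2))
pickle.dump((s,c),open("v8.pkl","wb"))
E
```

```text
15.8 [ 0.48795188 -0.31315874  0.23134969] -8.423747511789893 tool shift cm [ 0.03 -0.11 12.95]
```

send_rows([
  [[0, -0.1, 2, 0, 0, 0, -1], [0, 0, 2, 0, 0, 0, -1], [0, 0, 1.5, 0, 0, 0, -1], [0, 0, 1.5, 0, 0, 0, -1], [0, 0, 1.5, 0, 0, 0, -1], [0, 0, 1.5, 0, 0, 0, -1], [0, 0, 1, 0, 0, 0, -1], [0, 0, 0, 0, 0, 0, -1]],
])

```text
time: 16.85
eef_pos: [0.4872, -0.3148, 0.1201]
tcp_rot: [0.074, 0.997, 0.001, -0.001]
contact_force: [-0.6, -0.2, -0.6]
opening: 0.183
finger_force: 58.7
```

send_rows([
  [[0, 0, 0.8, 0, 0, 0, -1], [0, 0, 0.7, 0, 0, 0, -1], [0, 0, 0.4, 0, 0, 0, -1], [0, 0, 0, 0, 0, 0, -1], [0, 0, 0, 0, 0, 0, -1]],
])

```text
time: 17.48
eef_pos: [0.4878, -0.3152, 0.1023]
tcp_rot: [0.074, 0.997, -0.0, 0.0]
contact_force: [0.3, 0.6, -0.9]
opening: 0.181
finger_force: 58.8
```

send_rows([
  [[0, 0, 0.05, 0, 0, 0, -1], [0, 0, 0, 0, 0, 0, 1], [0, 0, 0, 0, 0, 0, 1], [0, 0, 0, 0, 0, 0, 1], [0, 0, 0, 0, 0, 0, 1], [0, 0, -2, 0, 0, 0, 1], [0, 0, -5, 0, 0, 0, 1], [0, 0, -6, 0, 0, 0, 1], [0, 0, -5, 0, 0, 0, 1], [6, 5, 0, 0, 0, 0, 1]],
])

```text
time: 18.73
eef_pos: [0.449, -0.2718, 0.29]
tcp_rot: [0.074, 0.997, -0.004, 0.006]
contact_force: [0.0, 0.9, 0.2]
opening: 1.002
finger_force: 0.0
```

send_rows([
  [[0, 0, 0, 0, 0, 0, 1], [0, 0, 0, 0, 0, 0, 1], [0, 0, 0, 0, 0, 0, 1]],
])

```text
time: 19.1
eef_pos: [0.4468, -0.2694, 0.2826]
tcp_rot: [0.074, 0.997, -0.0, 0.001]
contact_force: [-0.1, 0.2, 0.5]
opening: 0.998
finger_force: 0.0
```

```bash
python3 - <<'E'
from h import *
from plant import ctrl
s,c=wristcam(ctrl); print(s["time"],s["eef_pos"],s["opening"],s["contact_force"])
c0=pickle.load(open("w3.pkl","rb"))
# warp old/new wrist views onto plane z=.092 (flange top) and z=.148 and compare; also scene before/after
def ortho(c,z,x0=.44,y0=-.37,n=110):
    g=np.array([[proj(c,[x0+i*.001,y0+j*.001,z]) for j in range(n)] for i in range(n)],np.float32)
    return cv2.remap(c["img"],g[...,0],g[...,1],cv2.INTER_LINEAR)
for z in(.092,):
    a=cv2.cvtColor(ortho(c0,z),cv2.COLOR_RGB2HSV);b=cv2.cvtColor(ortho(c,z),cv2.COLOR_RGB2HSV)
    for nm,h in(("before",a),("after",b)):
        print(nm)
        for i in range(26,70,3): print(440+i,"".join("#" if (h[i,j,1]<40 and h[i,j,2]>50) else("w" if h[i,j,1]>70 and h[i,j,2]>60 else ".") for j in range(20,95,2)))
s1=pickle.load(open("s2.pkl","rb"))["img"];s0=pickle.load(open("cams.pkl","rb"))["scene"]["img"];s2=ctrl.read_camera("scene")["img"]
w=(slice(248,315),slice(125,185))
def hs(im): return cv2.cvtColor(im[w],cv2.COLOR_RGB2HSV)
for im in(s0,s1,s2):
    # dark reddish handle pixels
    x=im[w].astype(int); m=(x[...,0]<90)&(x[...,0]>x[...,2]*1.7)&(x[...,0]>x[...,1]*1.5)
    ys,xs=np.nonzero(m); print(len(ys),xs.mean()+125,ys.mean()+248,xs.min()+125,xs.max()+125,ys.min()+248,ys.max()+248)
E
```

```text
19.1 [ 0.44679505 -0.26936743  0.28260378] 0.9981977441750155 [-0.0524198   0.16728125  0.53934788]
before
466 #########.wwwwww.......wwwwwww......##
469 #########wwwwwww.....#.wwwwwww......##
472 #########www..ww....#.#wwwwww......###
475 #########www######.#.##wwwwww......###
478 ########.ww.##############www......###
481 ########.ww###############www......###
484 ########www###........###.www......###
487 ########www##.........###.ww......####
490 ########ww.##.........###www.....#####
493 ########ww.#.........####www.#.##.####
496 #######.ww#..........####www.#########
499 #######www#..........###.www##########
502 #######www..........####wwww##########
505 #######ww...........#.##www.##########
508 #######w...........#.w.w..w.##########
after
466 #########.wwwwww.......wwwwwww......##
469 #########.wwwwww.......wwwwwww......##
472 #########wwwwwww......#wwwwwww......##
475 #########ww.#####.....#wwwwwww......##
478 ########.ww##############.www.......##
481 ########.ww##############.www......###
484 ########.ww###.......####.www......###
487 ########ww.##.........###wwww......###
490 ########ww.#..........###www.......###
493 #######.ww#..........####www.......###
496 #######.ww...........###.www......####
499 #######.w............###.www.#########
502 #######.............####www..#########
505 #######w...........##.##www.##########
508 #######............#.wwwwww.##########
145 144.6206896551724 266.3724137931034 131 152 248 278
150 144.8 266.66 131 153 248 278
147 144.40136054421768 266.61224489795916 131 153 248 278
```

The pick hangs within about 1 mm of its original pose. The key is flat on the tray and the cover is open. Handing in.

```bash
python3 - <<'E'
from plant import ctrl
print(ctrl.sign_off())
E
```

```text
the job is handed in; nothing more can be done
None
```

I handed the job in at about 19 s of the 61 s allowed, with no verdict returned. The left cover is about 140 mm open, the key is flat on the tray with its tail about 20 mm clear of the slot mouth, and the pick hangs in its stand within about 1 mm of where it started. I did not measure the bar, collar, offcut or screwdriver again at the end, but no move went near them.

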